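Find the loaded instrument box by weight and clamp it in the cradle

ROBOT

A 6-joint arm with a two-finger parallel gripper is mounted at the origin on the work surface. World frame = base frame: x ahead of the robot, y to its left, z up, the work surface at z = 0. Lengths are in m, angles in degrees, forces in N, time in s.
With the tool pointing down it reaches from about 0.4 to 0.825 m from the base axis. Payload 7 kg.
Tool frame: the origin (TCP) lies midway between the tips of the shut fingers; the grasp point (between the pads) lies 19 mm behind it; z points along the fingers, x is the direction in which the jaws open and shut, and the axes are right-handed (so a half turn about z gives the same grasp; the last joint's range is limited). The gripper opens to 88 mm and grips with 3 to 60 N. Pads are 19 mm wide; open, the fingers measure 130 mm over their backs; the gripper's body (78 mm by 193 mm) begins 47 mm behind the grasp point.
Start: joints at [-48.008, 20.546, 0.682, 0, -70.136, -16.507], TCP at [0.29, -0.609, 0.191] pointing down, gripper open.
Joint ranges: [-176.03, 176.03], [-82.01, 121.73], [-58.28, 71.71], [-173.87, 95.51], [-174.79, -0.11], [-173.66, 173.66]. Speed limits (degrees/s): [136.94, 136.94, 172.46, 180, 180, 180].

INTERFACE

Orientations are given as [roll, pitch, yaw] about the fixed x, y, z axes, in that order (R = Rz(yaw) Ry(pitch) Rx(roll)).
In Python, from plant import ctrl, vision, nets gives the robot as it stands.
- The arm moves only by the shell command python3 -m jog 'ROWS'. ROWS is text: rows parted by semicolons, each of 7 numbers parted by spaces: the turn, a rotation vector about the tool's x, y, z in units of 0.1 rad (1.0 is 0.1 rad), then the shift along the tool's x, y, z in units of 4 cm (1.0 is 4 cm), then the opening, from -1 (shut) to 1 (fully open). In form: rx ry rz x y z jaw; .... A call has 1 to 8 rows; each row shifts and turns the commanded pose from where the row before left it, along the tool's axes as they then stand; what a row does not reach is not made up. A row lasts 1/8 s, in which the tool goes at most 62.5 mm and 10.7 degrees, less where a joint would pass 70% of its speed; a pose out of reach is approached as far as the arm can. A call with a number of a shift or a turn outside -1 to 1 is refused whole. A call with a gripper value outside its range is refused whole. The fingers move at their own pace and stop on an object; the grip force is fixed at half the most. Time passes only in rows, so rows that do not move let the fingers close. It gives the time, the measured TCP pose, the force and the opening at its end, in the units of the state.
- ctrl.get_obs(): the state, without advancing time (a new reading comes with each control period).
- vision.snapshot(name): name is "scene" or "top" or "wrist"; returns (picture, depth): 420x560x3 uint8, red, green, blue; 420x560 float32, m along the optical axis (not along the pixel's ray), 0 where there is no reading.
- vision.camera_info(name): a dict with "camera_matrix" (3x3 intrinsics, pixels), "D" ([k1, k2, p1, p2, k3] as OpenCV has them; the pictures are not rectified), "camera_from_world" (4x4, takes a point from world to camera coordinates); the wrist camera has in their place "tool_from_camera" (4x4, takes a point from camera to tool coordinates, whose origin is the TCP and whose axes are the tool frame's). Camera axes: x right, y down, z forward; pixel columns grow to the right and rows downward; lengths in m; the calibration is good to about 2 mm. A picture is of the moment at which its call begins: read the wrist's pose just before it. camera_info takes no time and is no camera call.
- ctrl.close_job(): hands the job in, once; it reports no verdict.
Trained networks look in the newest picture that a camera, given by its name, has taken for a name from the list of things; names that differ only in an ending like _2 or _b are one class to them, and where a whole thing is asked for, a point or a joint stands for the part that bears it (a point fixed in the world has none). Each returns a list of dicts, best first, with "score" (0 to 1); they miss things now and then, are a little off and sometimes report something else, mostly with a low value. They report only what shows in the picture. A call takes as long as a camera call.
- nets.boxes_of(target, camera): "location" ([x, y, z] in m, in world coordinates, good to about 4 mm: the middle of the surface that is visible of it).
The state is a dict: "clock": time; "joint_pos": joint angles; "qvel": joint speeds; "tau": joint torques, N m; "tool_pos": TCP position; "orientation": TCP orientation; "force": force on the tool from outside, world axes, zero at the start; "moment": the same for the moment, N m; "opening": finger opening in m.
Only numpy, scipy, OpenCV 4.12 (cv2) and the standard library are available. Lean on these libraries where they do the work, as an engineer would, in place of code of your own. Each camera call takes 0.05 s, during which the arm holds its last target.

TASK

One of the two identical closed instrument boxes on the mat is loaded, the other nearly empty: lift the left one (the robot's left) clear of the mat for a moment and stand it back on the mat, then lift the right one clear likewise, to find the heavier by its load. Gently push the heavier box against the cradle's sprung plate and lower it behind the front lip so that it sits flat on the cradle's floor, clamped between lip and plate, with the lighter box left standing upright on the mat. Keep the boxes level, never press them against cradle or mat with more than 30 N (about 10 N is enough), and leave the tub, the carton and the forceps where they are.

Things in the scene. Friction and masses are not known exactly. Their poses are not given: they have to be found in the camera images.
- box_left_center (a point): closed aluminium instrument box, twin of the other: body 80 (x) x 60 (y) x 46 high, flat lid; on it in the middle a black upright handle rib 14 (x) x 44 (y) x 34 high. Point: centre, 40 above the underside, 6 below the lid's top, 40 below the rib's top. Starts on the mat's left (+y) half. 0.15 to 0.25 kg nearly empty, 0.5 to 0.9 kg loaded; which is loaded changes and cannot be seen.
- box_right_center (a point): closed aluminium instrument box, twin of the other: body 80 (x) x 60 (y) x 46 high, flat lid; on it in the middle a black upright handle rib 14 (x) x 44 (y) x 34 high. Point: centre, 40 above the underside, 6 below the lid's top, 40 below the rib's top. Starts on the mat's right (-y) half. 0.15 to 0.25 kg nearly empty, 0.5 to 0.9 kg loaded; which is loaded changes and cannot be seen.
- box_left: the left box again; origin at the centre of its underside, same axes.
- box_right: the right box again; origin at the centre of its underside, same axes.
- mat: fixed black rubber mat, 150 (x) x 280 (y) x 4 thick, origin at the centre of its underside on the table, z up. The boxes start on it, about 65 either side of its middle along its y.
- cradle: fixed cradle: white base 190 x 104, origin on the table under the nominal centre of a seated box; x runs from front lip (robot's side) to sprung plate. On it a steel carriage (lip, guides, plate together): floor 10 above the table. The carriage is set, and stays, up to 15 nearer or farther along x than nominal; this pose does not show it, so find it by feel.
- cradle_lip (a point): nominal middle of the lip's inner face, at floor height (x -40, z +10 from the cradle's origin, along its axes; true place up to 15 off along x, as the carriage). Lip 9 high above the floor, 6 thick, across x. Two side guides along x stand 65 apart inside (box 60), 14 high, with flared tops to 24 above the floor.
- cradle_plate (a point): nominal middle of the sprung plate's resting face (x +34 from the cradle's origin; up to 15 off, as the carriage). Plate 56 wide, 2 to 27 above the floor; 74 from the lip at rest. Yields to +x 10 at most: 1.8 N at touch, 0.9 N more per mm; at 6 (7.2 N) the box just passes the lip, at 10 (10.8 N) it is hard. Push with the underside 12 to 16 above the floor to 8 to 10 N, then lower.
- tub: bystander: red lidded sharps tub, 88 across, 93 high, origin at the centre of its underside. Leave it.
- carton: bystander: white and blue carton lying flat, 50 x 130 x 32 high, origin at the centre of its underside. Leave it.
- forceps: bystander: small steel forceps lying flat, 115 long along y, 6 high, origin at its middle on the table. Leave it.

How it is judged (in metres and radians):
On the way, in this order (a step that is already met when the one before it is completed fails the run):
1. the left box is lifted clear of the mat (underside 15 mm or more above it) (z of box_left_center in the frame of mat above 0.059 m), for 0.3 s.
2. the left box stands on the mat again and the right box is lifted clear of the mat (z of box_right_center in the frame of mat above 0.059 m and z of box_left_center in the frame of mat between 0.038 and 0.048 m and angle between box_left_center's own z axis and vertical below 0.1 rad), for 0.3 s.
At the end, for the whole second after the job is handed in: The loaded (heavier) box sits at rest and flat on the cradle's floor between lip and plate (underside within 2.5 mm of the floor, tilt under 0.05 rad), and the lighter box stands upright, at rest, on the mat (its weight on the mat under 3.6 N) (((z of box_left_center in the frame of cradle between 0.046 and 0.0525 m and x of box_left_center in the frame of cradle between -0.021 and 0.021 m and y of box_left_center in the frame of cradle between -0.007 and 0.007 m and angle between box_left_center's own z axis and vertical below 0.05 rad and linear speed of each of box_left, box_right below 0.02 m/s and contact force between box_left and cradle above 1 N and z of box_right_center in the frame of mat between 0.038 and 0.048 m and angle between box_right_center's own z axis and vertical below 0.1 rad and contact force between box_right and mat between 0.5 and 3.6 N) or (z of box_right_center in the frame of cradle between 0.046 and 0.0525 m and x of box_right_center in the frame of cradle between -0.021 and 0.021 m and y of box_right_center in the frame of cradle between -0.007 and 0.007 m and angle between box_right_center's own z axis and vertical below 0.05 rad and linear speed of each of box_right, box_left below 0.02 m/s and contact force between box_right and cradle above 1 N and z of box_left_center in the frame of mat between 0.038 and 0.048 m and angle between box_left_center's own z axis and vertical below 0.1 rad and contact force between box_left and mat between 0.5 and 3.6 N))); the robot touches nothing.
It fails at once if a box pressed against the cradle with more than 30 N (contact force between any of box_left, box_right and cradle above 30 N).
It fails at once if a box dropped on or pressed against the mat with more than 40 N (contact force between any of box_left, box_right and mat above 40 N).
It fails at once if a box tipped by more than 0.4 rad (angle between any of box_left_center, box_right_center's own z axis and vertical above 0.4 rad).
It fails at once if tub, carton or forceps moved by more than 30 mm (distance of any of tub, carton, forceps from where it was at the start of the episode above 0.03 m).
It also fails if it takes over 72 s, if anything falls off the work surface, if the arm or the gripper's body presses on something with over 40 N, if the wrist force passes 120 N, or if a joint passes its speed limit or range.

## Working session

There is one attempt and no reset: what is moved stays moved. The work goes in short steps, Python scripts to look and compute and a shell command to move; the robot and the scene stay as the last step left them, time stands still between calls to the robot, and variables do not carry over. Pictures are saved under pics/ and viewed, and the job is handed in when it is done.

```bash
ls; mkdir -p pics; cat > h.py <<'E'
import numpy as np, cv2
from plant import ctrl, vision, nets
def snap(n,f):
    p,d=vision.snapshot(n); cv2.imwrite('pics/'+f,p[:,:,::-1]); return p,d
E
python3 - <<'E'
from h import *
np.set_printoptions(precision=4,suppress=True)
o=ctrl.get_obs(); print(o)
for n in('scene','top'):
    p,d=snap(n,n+'0.png'); np.save(n+'0.npy',d); print(n,vision.camera_info(n))
for t in('box_left','box_right','mat','cradle','tub','carton','forceps','cradle_lip','cradle_plate'):
    print(t,[(np.round(r['location'],4),round(r['score'],2)) for r in nets.boxes_of(t,'top')][:3])
print(ctrl.get_obs()['clock'])
E
```

```text
pics
{'clock': 0.0, 'joint_pos': array([-48.0086,  20.5918,   0.6339,  -0.0201, -70.1351, -16.5061]), 'qvel': array([-0.0774, -0.0337,  0.0432,  0.0556,  0.0369, -0.1147]), 'tau': array([  0.    , -58.2713,  29.3057,   6.9973,   0.007 ,  -0.0001]), 'tool_pos': array([ 0.2902, -0.6088,  0.1896]), 'orientation': array([-179.9916,   -0.0945,  115.4785]), 'force': array([-0.551 ,  0.2572,  0.3441]), 'moment': array([-0.0066,  0.03  , -0.006 ]), 'opening': 0.08784427776697452}
scene {'camera_matrix': array([[519.0578,   0.    , 282.4668],
       [  0.    , 519.0578, 216.9442],
       [  0.    ,   0.    ,   1.    ]]), 'D': array([-0.0763,  0.    ,  0.    ,  0.    ,  0.    ]), 'camera_from_world': array([[ 0.3317,  0.9434, -0.0065, -0.2311],
       [ 0.5663, -0.2046, -0.7984, -0.2938],
       [-0.7545,  0.2612, -0.6021,  1.3925],
       [ 0.    ,  0.    ,  0.    ,  1.    ]])}
top {'camera_matrix': array([[530.639 ,   0.    , 270.8727],
       [  0.    , 530.639 , 203.4678],
       [  0.    ,   0.    ,   1.    ]]), 'D': array([-0.0233,  0.    ,  0.    ,  0.    ,  0.    ]), 'camera_from_world': array([[ 0.0102, -0.9999,  0.0098,  0.0274],
       [-0.9829, -0.0118, -0.1838,  0.6318],
       [ 0.1839, -0.0077, -0.9829,  1.1073],
       [ 0.    ,  0.    ,  0.    ,  1.    ]])}
box_left [(array([0.4935, 0.2138, 0.0507]), 0.82)]
box_right [(array([0.5077, 0.082 , 0.053 ]), 0.67)]
mat [(array([0.51  , 0.1445, 0.0044]), 0.64)]
cradle [(array([ 0.5512, -0.1759,  0.0095]), 0.57), (array([ 0.7596, -0.0188,  0.0848]), 0.42)]
tub [(array([ 0.7612, -0.0237,  0.0869]), 0.57)]
carton [(array([0.763 , 0.1602, 0.0315]), 0.88)]
forceps [(array([ 0.7463, -0.1684,  0.0047]), 0.71)]
cradle_lip [(array([ 0.5489, -0.1776,  0.0067]), 0.66)]
cradle_plate [(array([ 0.5529, -0.1765,  0.0102]), 0.68)]
0.55
```

View pics/top0.png

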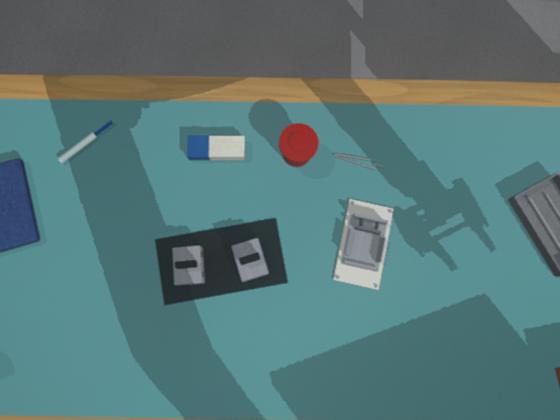

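View pics/scene0.png

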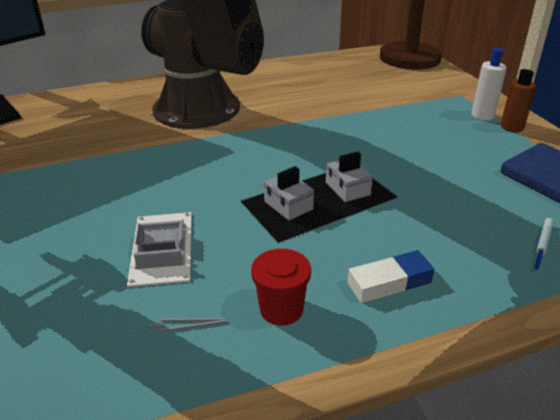

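```bash
cat >> h.py <<'E'
def cloud(n,d):
    c=vision.camera_info(n);K=c['camera_matrix'];T=np.linalg.inv(c['camera_from_world'])
    h,w=d.shape; u,v=np.meshgrid(np.arange(w),np.arange(h))
    q=cv2.undistortPoints(np.stack([u,v],-1).reshape(-1,1,2).astype(np.float64),K,c['D']).reshape(h,w,2)
    P=np.dstack([q*d[...,None],d]); W=P@T[:3,:3].T+T[:3,3]; W[d<=0]=np.nan; return W
def rect(pts):
    r=cv2.minAreaRect((pts[:,:2]*1000).astype(np.float32)); return r
def boxes(n,d):
    W=cloud(n,d); out={}
    for nm,(cx,cy) in dict(left=(.4935,.2138),right=(.5077,.082)).items():
        m=(abs(W[...,0]-cx)<.06)&(abs(W[...,1]-cy)<.055)
        for lab,a,b in(('lid',.042,.058),('rib',.072,.095)):
            p=W[m&(W[...,2]>a)&(W[...,2]<b)]
            print(n,nm,lab,len(p),rect(p),'mean',p.mean(0)*1000)
E
python3 - <<'E'
from h import *
np.set_printoptions(precision=1,suppress=True)
for n in('top','scene'):
    d=np.load(n+'0.npy'); boxes(n,d)
W=cloud('top',np.load('top0.npy')); p=cv2.imread('pics/top0.png')
# mat: dark; base: white
g=p.max(2); m=(g<35); m[:, :150]=0;m[:,295:]=0;m[:215]=0;m[310:]=0
q=W[m&(W[...,2]<.02)];print('mat',rect(q),q[:,2].mean())
b=p.astype(int); roi=np.zeros_like(m); roi[190:300,325:400]=1
m=roi&(b.min(2)>130); 
q=W[m]; print('base',m.sum(),rect(q),np.nanmedian(q[:,2]))
m2=roi&(abs(b[...,0]-b[...,2])<30)&(W[...,2]>.0)
for a,bb in((.003,.008),(.008,.013),(.013,.021),(.021,.028),(.028,.036),(.036,.06)):
    q=W[roi&(W[...,2]>a)&(W[...,2]<bb)]; print(a,bb,len(q),rect(q) if len(q)>5 else'',q.mean(0)*1000 if len(q) else '')
im=p[185:305,315:410]; cv2.imwrite('pics/crad.png',cv2.resize(im,None,fx=5,fy=5,interpolation=cv2.INTER_CUBIC))
E
```

```text
top left lid 891 ((495.8242492675781, 216.2335968017578), (80.4156723022461, 62.30915451049805), 4.818214416503906) mean [495.5 214.6  50.5]
top left rib 151 ((495.82354736328125, 215.3006134033203), (13.999561309814453, 43.72554016113281), 5.759499549865723) mean [495.7 215.   83.9]
top right lid 887 ((509.8442687988281, 80.26133728027344), (80.66734313964844, 61.85051345825195), 17.96483612060547) mean [509.1  80.2  50.4]
top right rib 146 ((509.7689514160156, 80.31455993652344), (14.129892349243164, 43.958194732666016), 17.195980072021484) mean [509.4  80.   83.8]
scene left lid 594 ((497.0321350097656, 212.890869140625), (83.80365753173828, 63.41191101074219), 5.105650901794434) mean [510.1 207.7  49. ]
scene left rib 176 ((498.22357177734375, 212.14242553710938), (17.753671646118164, 44.68619918823242), 4.485940933227539) mean [500.1 210.4  79.9]
scene right lid 694 ((510.2642517089844, 77.63571166992188), (84.54212188720703, 64.00315856933594), 18.765283584594727) mean [523.4  74.5  49.8]
scene right rib 201 ((509.6711120605469, 77.79017639160156), (18.085296630859375, 46.90993
[... 461 characters left out ...]
2170410156), 2.6199967861175537) [ 551.9 -174.5   10.1]
0.013 0.021 315 ((540.87255859375, -174.52845764160156), (91.47100830078125, 152.39175415039062), 78.37245178222656) [ 538.9 -172.7   16. ]
0.021 0.028 152 ((550.8572998046875, -176.90487670898438), (74.21907043457031, 107.3758316040039), 77.78253173828125) [ 560.6 -184.4   24.8]
0.028 0.036 213 ((563.0835571289062, -179.02162170410156), (83.70213317871094, 94.49359893798828), 78.26590728759766) [ 560.5 -180.4   32.2]
0.036 0.06 154 ((563.1373901367188, -178.82565307617188), (82.35657501220703, 91.7338638305664), 77.90315246582031) [ 589.1 -184.8   38.6]<stdin>:8: RuntimeWarning: Mean of empty slice.
  ret = ret.dtype.type(ret / rcount)
```

View pics/crad.png

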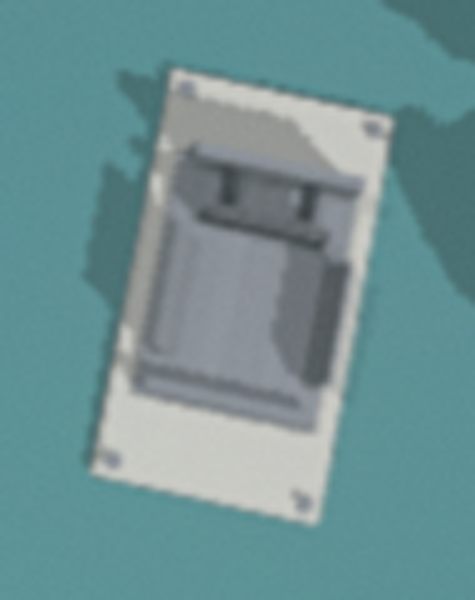

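```bash
cat >> h.py <<'E'
def ray(n,uv,z):
    c=vision.camera_info(n);K=c['camera_matrix'];T=np.linalg.inv(c['camera_from_world'])
    q=cv2.undistortPoints(np.array(uv,float).reshape(-1,1,2),K,c['D']).reshape(-1,2)
    dr=np.c_[q,np.ones(len(q))]@T[:3,:3].T; o=T[:3,3]; return o+dr*((z-o[2])/dr[:,2])[:,None]
E
python3 - <<'E'
from h import *
np.set_printoptions(precision=1,suppress=True)
uv=(np.array([(172,68),(393,118),(320,522),(92,472)])+.5)/5-.5+[315,185]
C=ray('top',uv,.0065); print(C*1000, C.mean(0))
for a,b in((0,1),(3,2),(3,0),(2,1)):
    v=C[b]-C[a]; print(np.linalg.norm(v),np.degrees(np.arctan2(v[1],v[0])))
W=cloud('top',np.load('top0.npy'))
ctr=np.array([.5515,-.1775]);
for yaw in(-12.5,):
    t=np.radians(yaw);R=np.array([[np.cos(t),-np.sin(t)],[np.sin(t),np.cos(t)]])
    L=(W[...,:2]-ctr)@R*1000
    z=W[...,2]*1000
    # profile along x at |y|<15 ; along y at |x|<15
    for lo in range(-100,100,4):
        m=(L[...,0]>=lo)&(L[...,0]<lo+4)&(abs(L[...,1])<14); print(lo,np.round(np.median(z[m]),1),end=' | ')
    print()
    for xr in((-25,0),(0,25)):
      for lo in range(-60,60,3):
        m=(L[...,1]>=lo)&(L[...,1]<lo+3)&(L[...,0]>xr[0])&(L[...,0]<xr[1]); print(lo,np.round(np.median(z[m]),1),end=' | ')
      print()
    # lip points
    for nm,m in dict(lip=(z>15)&(z<23)&(L[...,0]<-25)&(L[...,0]>-70)&(abs(L[...,1])<26),plate=(z>32)&(z<48)&(L[...,0]>20)&(L[...,0]<50)&(abs(L[...,1])<26),back=(z>30)&(L[...,0]>50)&(L[...,0]<90)&(abs(L[...,1])<60),gl=(z>28)&(L[...,0]<20)&(L[...,0]>-40)&(L[...,1]>20)&(L[...,1]<60),gr=(z>28)&(L[...,0]<20)&(L[...,0]>-40)&(L[...,1]<-20)&(L[...,1]>-60)).items():
        q=L[m]; 
        if len(q)<4: print(nm,len(q)); continue
        vx,vy,x0,y0=cv2.fitLine(q.astype(np.float32),cv2.DIST_L2,0,.01,.01).ravel()
        print(nm,len(q),q.mean(0),q.min(0),q.max(0),np.degrees(np.arctan2(vy,vx)))
E
```

```text
[[ 655.7 -145.9    6.5]
 [ 633.5 -247.5    6.5]
 [ 449.5 -208.9    6.5]
 [ 470.7 -107.     6.5]] [ 0.6 -0.2  0. ]
0.10397413786278449 -102.33411175995947
0.10416125896736295 -101.75248625226537
0.18910928826400844 -11.896152951161586
0.18805345229280898 -11.838315538139467
-100 0.2 | -96 4.0 | -92 6.6 | -88 5.3 | -84 7.3 | -80 6.3 | -76 5.8 | -72 6.4 | -68 6.5 | -64 5.9 | -60 6.9 | -56 13.3 | -52 19.2 | -48 10.3 | -44 10.1 | -40 10.4 | -36 10.0 | -32 9.3 | -28 10.6 | -24 10.4 | -20 10.0 | -16 11.0 | -12 10.1 | -8 11.1 | -4 11.4 | 0 10.6 | 4 9.5 | 8 10.7 | 12 10.3 | 16 10.7 | 20 10.4 | 24 23.5 | 28 36.8 | 32 13.0 | 36 10.4 | 40 10.0 | 44 11.1 | 48 12.9 | 52 35.6 | 56 39.3 | 60 nan | 64 6.9 | 68 6.0 | 72 6.4 | 76 6.1 | 80 6.1 | 84 6.1 | 88 5.9 | 92 6.8 | 96 1.8 | 
-60 0.1 | -57 1.5 | -54 1.5 | -51 5.8 | -48 7.5 | -45 nan | -42 34.3 | -39 33.2 | -36 29.2 | -33 16.7 | -30 10.4 | -27 10.8 | -24 9.9 | -21 10.5 | -18 10.7 | -15 11.2 | -12 10.8 | -9 11.1 | -6 10.6 | -3 10.9 | 0 10.9 | 3 11.8 | 6 10.1 | 9 10.7 | 12 9.9 | 15 9.8 | 18 12.0 | 21 11.0 | 24 9.8 | 27 8.4 | 30 9.8 | 33 25.4 | 36 32.1 | 39 30.9 | 42 8.9 | 45 5.5 | 48 4.7 | 51 4.2 | 54 0.9 | 57 2.4 | 
-60 1.2 | -57 1.0 | -54 2.0 | -51 4.9 | -48 7.0 | -45 nan | -42 32.4 | -39 33.3 | -36 28.5 | -33 14.5 | -30 10.9 | -27 10.4 | -24 9.7 | -21 10.5 | -18 9.8 | -15 10.7 | -12 10.7 | -9 11.3 | -6 10.8 | -3 9.0 | 0 10.0 | 3 10.7 | 6 10.9 | 9 10.2 | 12 9.9 | 15 10.9 | 18 10.8 | 21 10.6 | 24 8.6 | 27 10.3 | 30 9.2 | 33 23.8 | 36 31.4 | 39 23.6 | 42 7.2 | 45 6.5 | 48 6.9 | 51 5.2 | 54 1.6 | 57 1.2 | 
lip 68 [-49.7  -0.1] [-54.2 -24.8] [-26.1  25.3] 89.18228
plate 62 [28.1  0.1] [ 25.2 -25.4] [31.4 25.8] -89.23199
back 117 [54.5  1.7] [ 51.3 -36.4] [58.6 40. ] -89.800674
gl 71 [-8.3 39.6] [-36.1  35.5] [19.2 42.9] 0.117690355
gr 88 [ -8.5 -37.1] [-34.9 -40.9] [ 18.1 -32.3] 0.3430068
  return _methods._mean(a, axis=axis, dtype=dtype,
  ret = ret.dtype.type(ret / rcount)
```

```bash
cat >> h.py <<'E'
from scipy.spatial.transform import Rotation as Ro
def todo(x,y,z,yaw):
    o=ctrl.get_obs(); R=Ro.from_euler('xyz',o['orientation'],degrees=True)
    Rt=Ro.from_euler('xyz',[180,0,yaw],degrees=True)
    rv=(R.inv()*Rt).as_rotvec()/.1
    d=np.array([x,y,z])-o['tool_pos']
    print('t',round(o['clock'],2),'pos',np.round(o['tool_pos']*1000,1),'rpy',np.round(o['orientation'],1),'F',np.round(o['force'],1),'open',round(o['opening']*1000,1))
    print('turn units',np.round(rv,2),'shift units in present tool',np.round(R.inv().apply(d)/.04,3),'in target tool',np.round(Rt.inv().apply(d)/.04,3))
E
python3 -m jog '0 0 -1 0 0 0 1;0 0 -1 0 0 0 1;0 0 -1 0 0 0 1;0 0 -1 0 0 0 1;0 0 -1 0 0 0 1;0 0 -1 0 0 0 1;0 0 -1 0 0 0 1;0 0 -1 0 0 0 1'
python3 -m jog '0 0 -1 0 0 0 1;0 0 -1 0 0 0 1;0 0 -1 0 0 0 1;0 0 -1 0 0 0 1;0 0 -0.2 0 0 0 1'
python3 -c "
from h import *
todo(.4958,.2155,.13,185.4)"
```

```text
clock: 1.55
tool_pos: [0.2904, -0.6093, 0.1906]
orientation: [-180.0, 0.0, 161.5]
force: [-0.4, -0.2, -0.3]
opening: 0.0875
clock: 2.17
tool_pos: [0.2904, -0.6093, 0.1906]
orientation: [180.0, 0.0, -174.6]
force: [0.2, 0.2, 0.1]
opening: 0.0877
t 2.17 pos [ 290.4 -609.3  190.6] rpy [ 180.     0.  -174.6] F [0.2 0.2 0.1] open 87.7
turn units [0. 0. 0.] shift units in present tool [-7.054 20.045  1.515] in target tool [-7.053 20.045  1.515]
```

```bash
python3 -m jog '0 0 0 -0.35 1 0 1;0 0 0 -0.35 1 0 1;0 0 0 -0.35 1 0 1;0 0 0 -0.35 1 0 1;0 0 0 -0.35 1 0 1;0 0 0 -0.35 1 0 1;0 0 0 -0.35 1 0 1;0 0 0 -0.35 1 0 1'
python3 -m jog '0 0 0 -0.35 1 0 1;0 0 0 -0.35 1 0 1;0 0 0 -0.35 1 0 1;0 0 0 -0.35 1 0 1;0 0 0 -0.35 1 0 1;0 0 0 -0.35 1 0 1;0 0 0 -0.35 1 0 1;0 0 0 -0.35 1 0 1'
python3 -m jog '0 0 0 -0.35 1 0 1;0 0 0 -0.35 1 0 1;0 0 0 -0.35 1 0 1;0 0 0 -0.35 0.9 0 1;0 0 0 0 0 0.5 1;0 0 0 0 0 0.5 1'
python3 -c "
from h import *
todo(.4958,.2155,.13,185.4)
snap('wrist','w0.png')"
```

```text
clock: 3.18
tool_pos: [0.3721, -0.279, 0.1908]
orientation: [-180.0, 0.0, -174.7]
force: [0.9, 0.4, -0.5]
opening: 0.0874
clock: 4.18
tool_pos: [0.4536, 0.0504, 0.191]
orientation: [180.0, 0.1, -174.7]
force: [1.1, -0.7, -0.0]
opening: 0.0879
clock: 4.92
tool_pos: [0.4945, 0.2102, 0.1501]
orientation: [180.0, 0.0, -174.7]
force: [-0.5, -0.3, 0.2]
opening: 0.0876
t 4.92 pos [494.5 210.2 150.1] rpy [ 180.     0.  -174.7] F [-0.5 -0.3  0.2] open 87.6
turn units [ 0.    0.   -0.01] shift units in present tool [-0.044  0.129  0.502] in target tool [-0.045  0.129  0.502]
```

View pics/w0.png

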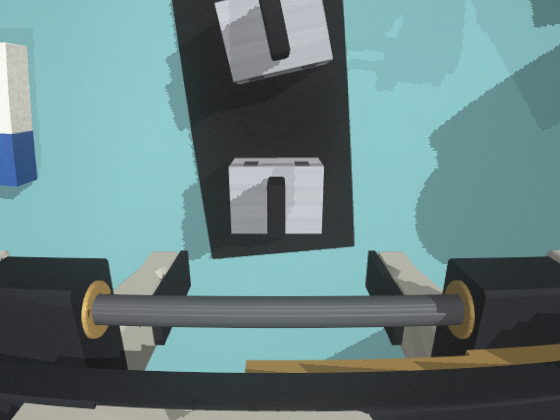

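```bash
python3 -m jog '0 0 0 -0.045 0.13 0.5 1;0 0 0 0 0 0.5 1;0 0 0 0 0 0.5 1;0 0 0 0 0 0.5 1;0 0 0 0 0 0.375 1;0 0 0 0 0 0 1'
python3 -c "
from h import *
todo(.4958,.2155,.055,185.4)"
```

```text
clock: 5.72
tool_pos: [0.4953, 0.2143, 0.0548]
orientation: [-179.9, -0.1, -174.7]
force: [-0.6, -0.0, -0.2]
opening: 0.0873
t 5.72 pos [495.3 214.3  54.8] rpy [-1.799e+02 -1.000e-01 -1.747e+02] F [-0.6 -0.  -0.2] open 87.3
turn units [-0.01 -0.01 -0.01] shift units in present tool [-0.015  0.028 -0.004] in target tool [-0.015  0.028 -0.004]
```

```bash
python3 -m jog '0 0 0 0 0 0 -1;0 0 0 0 0 0 -1;0 0 0 0 0 0 -1;0 0 0 0 0 0 -1;0 0 0 0 0 0 -1;0 0 0 0 0 0 -1;0 0 0 0 0 0 -1;0 0 0 0 0 0 -1'
python3 -c "
from h import *
todo(.4958,.2155,.055,185.4)"
```

```text
clock: 6.72
tool_pos: [0.4958, 0.2148, 0.0555]
orientation: [-180.0, -0.0, -174.6]
force: [0.1, 0.1, -0.5]
opening: 0.0126
t 6.72 pos [495.8 214.8  55.5] rpy [-180.    -0.  -174.6] F [ 0.1  0.1 -0.5] open 12.6
turn units [-0. -0. -0.] shift units in present tool [-0.003  0.017  0.013] in target tool [-0.003  0.017  0.013]
```

Gripped at 12.6 mm, which is about the rib's width. Next: lift 30 mm.

```bash
python3 -m jog '0 0 0 0 0 -0.2 -1;0 0 0 0 0 -0.2 -1;0 0 0 0 0 -0.2 -1;0 0 0 0 0 -0.2 -1;0 0 0 0 0 0 -1;0 0 0 0 0 0 -1;0 0 0 0 0 0 -1;0 0 0 0 0 0 -1'
python3 - <<'E'
from h import *
for i in range(4):
    p,d=snap('top','l1.png'); o=ctrl.get_obs(); print(np.round(o['force'],2),np.round(o['moment'],2),np.round(o['tool_pos']*1000,1),o['opening'],o['clock'])
boxes('top',d)
E
```

```text
clock: 7.72
tool_pos: [0.4956, 0.2147, 0.0873]
orientation: [-180.0, -0.0, -174.6]
force: [-0.2, -0.6, -0.8]
opening: 0.0006
[ 0.31  0.74 -0.28] [-0.03  0.1  -0.03] [495.7 214.7  87.3] 0.00031615322642647534 7.775
[-0.04  0.57  0.18] [-0.05  0.14 -0.03] [495.7 214.7  87.4] 0.000301619012465415 7.825
[ 0.47  0.16 -0.56] [-0.02  0.08 -0.02] [495.7 214.7  87.4] 0.0005186854096661042 7.875
[ 0.19 -0.51 -0.45] [0.04 0.05 0.  ] [495.7 214.8  87.5] 8.96558967274344e-05 7.925
top left lid 293 ((495.4513244628906, 214.59951782226562), (79.76595306396484, 59.772220611572266), 5.044366836547852) mean [486.22817365 200.57311718  50.18382249]
top left rib 0 ((0.0, 0.0), (0.0, 0.0), 0.0) mean [nan nan nan]
top right lid 888 ((509.78533935546875, 80.41427612304688), (80.73308563232422, 61.87449645996094), 17.64072608947754) mean [509.05668097  80.15902929  50.40543229]
top right rib 146 ((509.93524169921875, 80.380859375), (14.448927879333496, 43.96034240722656), 17.565034866333008) mean [509.32470849  80.22699639  83.84919281]h.py:18: RuntimeWarning: Mean of empty slice.
  print(n,nm,lab,len(p),rect(p),'mean',p.mean(0)*1000)
  ret = um.true_divide(
```

```bash
python3 - <<'E'
from h import *
p,d=snap('wrist','w1.png'); snap('scene','s1.png')
s=cv2.imread('pics/s1.png')[120:240,220:420]; cv2.imwrite('pics/s1c.png',cv2.resize(s,None,fx=4,fy=4,interpolation=cv2.INTER_CUBIC))
E
```

```text
(no output)
```

View pics/w1.png

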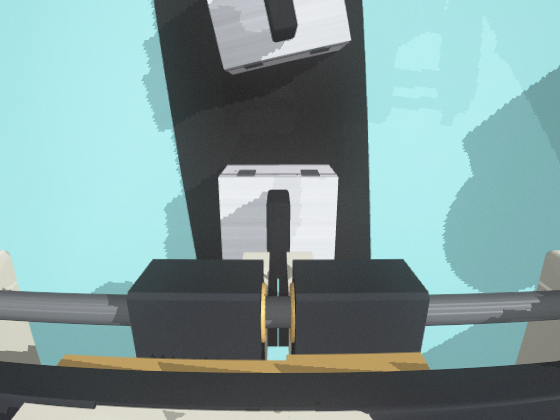

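View pics/s1c.png

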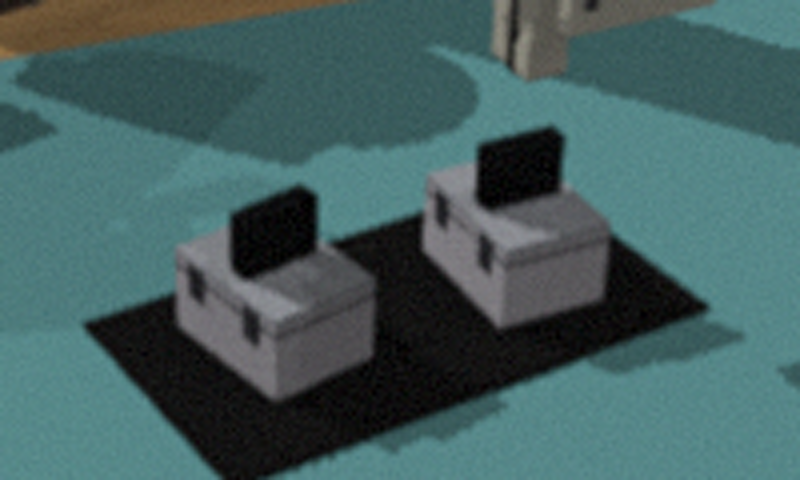

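```bash
python3 - <<'E'
from h import *
def proj(n,p):
    c=vision.camera_info(n);T=c['camera_from_world']
    r=cv2.projectPoints(np.array([p],float),cv2.Rodrigues(T[:3,:3])[0],T[:3,3],c['camera_matrix'],c['D'])[0].ravel(); return r
o=ctrl.get_obs()
for n in('scene','top'): print(n,proj(n,o['tool_pos']),proj(n,[.4958,.2155,.084]))
print(vision.camera_info('wrist')); print(o)
E
```

```text
scene [351.06815283 152.64109536] [351.26334425 154.14244372]
top [184.27206397 263.56344193] [184.19479356 263.67425569]
{'camera_matrix': array([[355.59650229,   0.        , 277.61214481],
       [  0.        , 355.59650229, 207.97557268],
       [  0.        ,   0.        ,   1.        ]]), 'D': array([-0.09480424,  0.        ,  0.        ,  0.        ,  0.        ]), 'tool_from_camera': array([[ 9.99999447e-01,  3.02084224e-04, -1.00702718e-03,
        -4.94933145e-04],
       [ 8.26845295e-06,  9.55543237e-01,  2.94851015e-01,
        -8.04216318e-02],
       [ 1.05132785e-03, -2.94850861e-01,  9.55542707e-01,
        -1.94873696e-01],
       [ 0.00000000e+00,  0.00000000e+00,  0.00000000e+00,
         1.00000000e+00]])}
{'clock': 8.025, 'joint_pos': array([ 4.42173687e+01,  1.32420264e+01, -2.43523682e+01,  2.87790394e-04,
       -5.24069808e+01, -3.88319201e+01]), 'qvel': array([-0.14178623,  0.03772076,  0.04631658, -0.04194529, -0.07210904,
        0.0083953 ]), 'tau': array([-9.43935229e-04, -4.35167849e+01,  2.46663469e+01,  5.89616418e+00,
       -2.13033333e-02, -3.96845871e-05]), 'tool_pos': array([0.49578485, 0.21480416, 0.08753655]), 'orientation': array([-1.79998960e+02, -9.28449476e-04, -1.74614376e+02]), 'force': array([ 1.0801341 , -0.57142537,  0.84385323]), 'moment': array([0.00301908, 0.12984812, 0.04429688]), 'opening': 0.00020181514381762883}
```

View pics/l1.png

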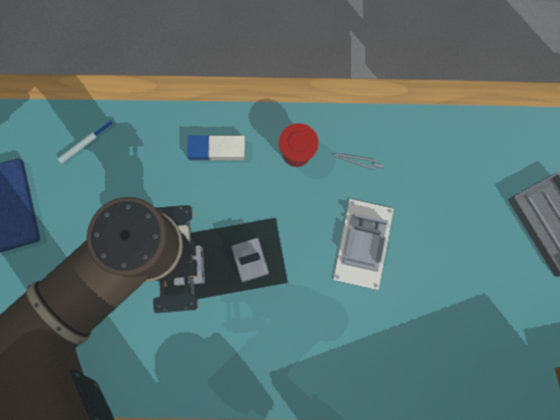

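View pics/s1.png

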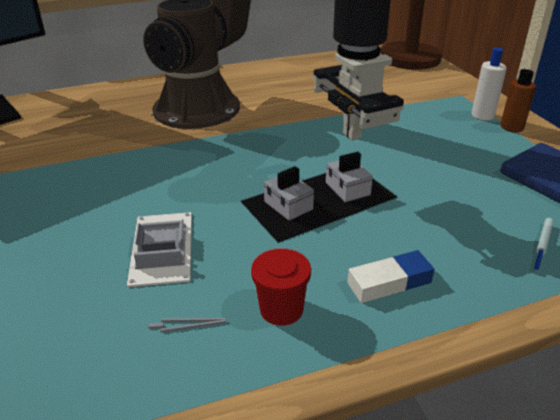

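```bash
cat >> h.py <<'E'
def wcloud(d,tool=False):
    o=ctrl.get_obs(); c=vision.camera_info('wrist');K=c['camera_matrix'];T=c['tool_from_camera']
    h,w=d.shape; u,v=np.meshgrid(np.arange(w),np.arange(h))
    q=cv2.undistortPoints(np.stack([u,v],-1).reshape(-1,1,2).astype(np.float64),K,c['D']).reshape(h,w,2)
    P=np.dstack([q*d[...,None],d]); L=P@T[:3,:3].T+T[:3,3]; L[d<=0]=np.nan
    if tool: return L
    R=Ro.from_euler('xyz',o['orientation'],degrees=True).as_matrix()
    return L@R.T+o['tool_pos']
E
python3 - <<'E'
from h import *
np.set_printoptions(precision=1,suppress=True)
p,d=snap('wrist','w2.png'); L=wcloud(d,True)*1000; W=wcloud(d)*1000
for uv in((278,200),(278,230),(278,245),(245,200),(310,200),(230,240),(260,256),(295,256),(260,270),(190,330),(270,300),(280,300),(420,150),(340,120),(280,20)):
    u,v=uv; print(uv,'tool',L[v,u],'world',W[v,u])
E
```

```text
(278, 200) tool [ -0.5 -23.    7.2] world [498.4 191.9  80.4]
(278, 230) tool [-0.5 -5.7  2.9] world [496.8 209.2  84.6]
(278, 245) tool [-0.5  3.7  2.4] world [495.9 218.5  85.2]
(245, 200) tool [-22.8 -14.7  36.4] world [519.8 202.3  51.2]
(310, 200) tool [ 21.1 -15.   35.6] world [476.2 197.9  52. ]
(230, 240) tool [-34.2  14.7  36.9] world [528.5 232.6  50.6]
(260, 256) tool [ -8.6 -12.1 -47.3] world [505.5 203.6 134.9]
(295, 256) tool [  7.3 -11.5 -46.1] world [489.6 202.7 133.7]
(260, 270) tool [  -5.   -39.1 -114.1] world [504.4 176.3 201.6]
(190, 330) tool [ -20.6  -30.3 -126.9] world [519.1 186.6 214.5]
(270, 300) tool [  -2.5  -32.5 -117.4] world [501.3 182.7 205. ]
(280, 300) tool [   0.   -32.3 -117.1] world [498.8 182.7 204.6]
(420, 150) tool [113.2 -42.4  86. ] world [387.  162.    1.5]
(340, 120) tool [ 47.2 -65.1  84.3] world [454.9 145.5   3.3]
(280, 20) tool [   0.5 -120.3    3.3] world [506.5  94.9  84.3]
```

```bash
python3 - <<'E'
from h import *
np.set_printoptions(precision=1,suppress=True)
p,d=snap('wrist','w3.png'); L=wcloud(d,True)*1000
for u in (255,265,290,300):
    for v in range(246,266,2): print((u,v),L[v,u],p[v,u])
s,ds=snap('scene','s2.png'); W=cloud('scene',ds)*1000
for v in range(118,142,2): print(v,[W[v,u] for u in(349,353,357)], s[v,353])
cv2.imwrite('pics/s2c.png',cv2.resize(s[55:205,290:440,::-1],None,fx=4,fy=4,interpolation=cv2.INTER_CUBIC))
E
```

```text
(255, 246) [-16.7  18.9  36.1] [180 185 189]
(255, 248) [-16.7  20.6  36.6] [182 186 190]
(255, 250) [-16.7  22.   36.3] [180 185 192]
(255, 252) [-11.3 -11.4 -41.5] [210 209 199]
(255, 254) [-11.1 -11.7 -44.3] [221 221 210]
(255, 256) [-10.9 -12.4 -48.1] [222 222 211]
(255, 258) [-10.7 -12.4 -50.2] [222 221 209]
(255, 260) [  -6.7  -38.7 -107.5] [73 76 78]
(255, 262) [  -6.5  -39.5 -110.2] [58 60 64]
(255, 264) [  -6.5  -39.4 -111.2] [62 65 67]
(265, 246) [-9.6 18.9 36.3] [181 186 189]
(265, 248) [-9.6 20.2 35.7] [180 184 189]
(265, 250) [-9.7 22.2 36.6] [180 184 187]
(265, 252) [ -6.5 -11.9 -42.6] [209 209 200]
(265, 254) [ -6.5 -11.5 -43.9] [221 220 208]
(265, 256) [ -6.4 -11.7 -46.5] [220 220 208]
(265, 258) [ -6.3 -12.  -49.4] [222 221 210]
(265, 260) [ -6.2 -12.5 -52.4] [220 219 206]
(265, 262) [ -6.2 -11.3 -52. ] [221 221 210]
(265, 264) [ -6.1 -11.4 -54.1] [220 220 208]
(290, 246) [ 8.  19.3 37.1] [225 228 231]
(290, 248) [ 8.  20.7 36.8] [225 227 232]
(290, 250) [ 8.1 22.4 37.3] [226 229 231]
(290, 252) [  5.1 -11.7 -42.2] [217 217 208]
(290, 254) [  5.  -12.  -45.1] [220 22
[... 1247 characters left out ...]
[517.4, 203.3, 154.2]), array([514.6, 213.2, 151.1])] [101 100  92]
130 [array([503. , 202.7, 143. ]), array([513. , 206. , 147.4]), array([511.3, 215.3, 144.9])] [91 89 83]
132 [array([503.8, 202.6, 139.2]), array([511.6, 207. , 142.3]), array([512. , 215.3, 141.1])] [89 89 82]
134 [array([504.1, 202.8, 135.1]), array([512.7, 206.8, 138.7]), array([510.6, 216.4, 135.9])] [89 92 83]
136 [array([501.4, 204.5, 129.1]), array([511.9, 207.5, 133.9]), array([nan, nan, nan])] [90 87 80]
138 [array([502.8, 204.1, 125.6]), array([514.4, 206.6, 131. ]), array([511.4, 216.7, 127.7])] [82 78 74]
140 [array([305.2, 307. ,   1. ]), array([510. , 209.3, 124. ]), array([309.1, 326.4,  -0.5])] [ 79 113 110]
```

View pics/s2c.png

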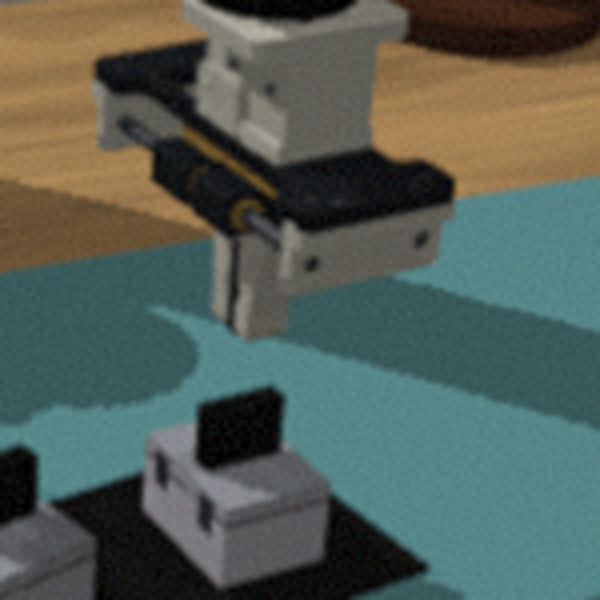

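```bash
python3 -m jog '0 0 0 0 0 0 1;0 0 0 0 0 0 1;0 0 0 0 0 0 1;0 0 0 0 0 0 1;0 0 0 0 0 0 1;0 0 0 0 0 0 1'
python3 -m jog '0 0 0 0 0 0 1;0 0 0 0 0 0 1;0 0 0 0 0.02 0.4 1;0 0 0 0 0 0.4 1;0 0 0 0 0 0.4 1;0 0 0 0 0 0.3 1;0 0 0 0 0 0.2 1;0 0 0 0 0 0.1 1'
python3 - <<'E'
from h import *
np.set_printoptions(precision=1,suppress=True)
todo(.4958,.2155,.015,185.4)
s,ds=snap('scene','s3.png')
cv2.imwrite('pics/s3c.png',cv2.resize(s[75:225,290:440,::-1],None,fx=4,fy=4,interpolation=cv2.INTER_CUBIC))
E
```

```text
clock: 8.93
tool_pos: [0.4958, 0.2148, 0.0876]
orientation: [180.0, 0.0, -174.6]
force: [-0.8, -0.5, 1.2]
opening: 0.0547
clock: 9.93
tool_pos: [0.4956, 0.2155, 0.015]
orientation: [-180.0, -0.0, -174.6]
force: [-1.1, -0.5, -0.3]
opening: 0.0876
t 9.93 pos [495.6 215.5  15. ] rpy [-180.    -0.  -174.6] F [-1.1 -0.5 -0.3] open 87.6
turn units [-0. -0. -0.] shift units in present tool [-0. -0. -0.] in target tool [-0. -0. -0.]
```

View pics/s3c.png

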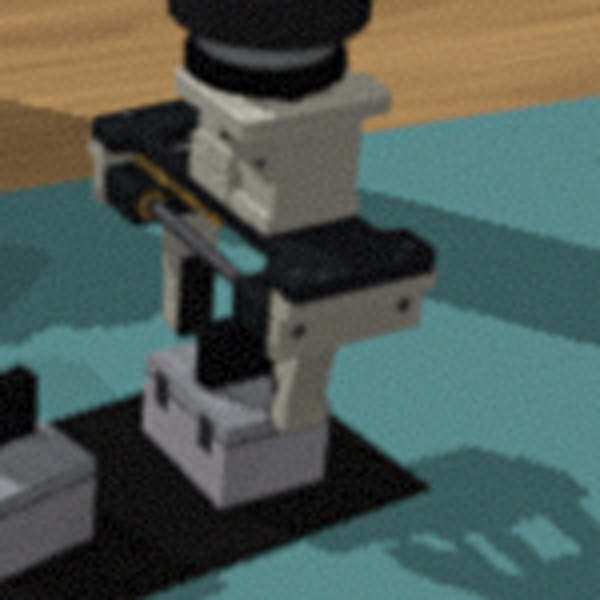

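```bash
python3 - <<'E'
from h import *
np.set_printoptions(precision=1,suppress=True)
s,ds=snap('scene','s4.png'); W=cloud('scene',ds)*1000
for r in range(160,190,2):
    print(r,[W[r,c] for c in(361,364,368)],s[r,364])
for r in range(145,162,2):
    print(r,[W[r,c] for c in(332,334)],s[r,334])
E
```

```text
160 [array([586.6, 188. , 127. ]), array([586.7, 194. , 125.8]), array([586. , 202.5, 123.7])] [83 81 74]
162 [array([587.1, 188.1, 123.1]), array([583.9, 196. , 119.7]), array([585.2, 203.4, 118.9])] [98 95 89]
164 [array([585.5, 189.4, 117.8]), array([585.3, 195.6, 116.4]), array([560.6, 218.1,  97.7])] [99 96 88]
166 [array([552.2, 208.4,  90.5]), array([561.8, 209.3,  95.9]), array([559.9, 218.9,  92.8])] [95 95 89]
168 [array([555.5, 206.9,  88.3]), array([560.5, 210.5,  90.5]), array([558. , 220.5,  86.9])] [96 93 84]
170 [array([553.3, 208.6,  82.3]), array([558.7, 211.9,  84.7]), array([559.9, 219.9,  83.7])] [92 90 81]
172 [array([550.9, 210.3,  76. ]), array([557.6, 213. ,  79.4]), array([557.6, 221.6,  77.6])] [86 84 75]
174 [array([556.2, 207.8,  75.2]), array([555.8, 214.5,  73.6]), array([556.1, 222.9,  71.9])] [86 83 77]
176 [array([553.1, 209.9,  68.4]), array([556. , 214.8,  69.1]), array([555.8, 223.6,  67.1])] [86 84 78]
178 [array([556.3, 208.6,  66.1]), array([557.2, 214.6,  65.3]), array([553.3, 225.5,  60.6])] [95 94 86]
180 [array([555.4, 209.5,  60.8]), array
[... 479 characters left out ...]
[94 94 94]
145 [array([441.8, 198. ,  79.5]), array([449.8, 198.7,  83.6])] [86 82 73]
147 [array([440.4, 198.9,  73.9]), array([447.5, 200. ,  77.5])] [77 79 69]
149 [array([442.2, 198.3,  70.3]), array([446.6, 200.7,  72.2])] [80 79 73]
151 [array([447. , 196.3,  68.6]), array([450.7, 199.1,  70. ])] [78 80 72]
153 [array([446.8, 196.7,  63.6]), array([447.1, 201. ,  63. ])] [62 63 54]
155 [array([441.7, 199.3,  55.6]), array([449.1, 200.3,  59.5])] [55 54 48]
157 [array([364. , 236.5,   0.4]), array([451.2, 199.6,  56. ])] [44 49 44]
159 [array([372. , 233. ,   0.3]), array([450.2, 200.4,  50.5])] [ 61 101 101]
161 [array([376.9, 231. ,  -1.7]), array([378.7, 235.1,  -1.6])] [109 131 136]
```

```bash
python3 -m jog '0 0 0 0 0 0 -1;0 0 0 0 0 0 -1;0 0 0 0 0 0 -1;0 0 0 0 0 0 -1;0 0 0 0 0 0 -1;0 0 0 0 0 0 -1;0 0 0 0 0 0 -1;0 0 0 0 0 0 -1'
python3 -m jog '0 0 0 0 0 0 -1;0 0 0 0 0 0 -1;0 0 0 0 0 0 -1'
```

```text
clock: 11.02
tool_pos: [0.4956, 0.2156, 0.0155]
orientation: [-180.0, -0.0, -174.6]
force: [1.1, 0.7, -1.4]
opening: 0.0137
clock: 11.4
tool_pos: [0.4956, 0.2156, 0.0155]
orientation: [-180.0, -0.0, -174.6]
force: [-0.4, 0.4, -0.8]
opening: 0.0137
```

Held at 13.7 mm and steady. Lift.

```bash
python3 -m jog '0 0 0 0 0 -0.1 -1;0 0 0 0 0 -0.2 -1;0 0 0 0 0 -0.2 -1;0 0 0 0 0 -0.2 -1;0 0 0 0 0 0 -1;0 0 0 0 0 0 -1;0 0 0 0 0 0 -1;0 0 0 0 0 0 -1'
python3 - <<'E'
from h import *
np.set_printoptions(precision=2,suppress=True)
F=[]
for i in range(5):
    s,d=snap('scene','s5.png'); o=ctrl.get_obs(); F.append(np.r_[o['force'],o['moment']])
print(np.mean(F,0),o['tau'],o['tool_pos'],o['opening'],o['clock'])
boxes('scene',d-0)
cv2.imwrite('pics/s5c.png',cv2.resize(s[75:225,290:440,::-1],None,fx=4,fy=4,interpolation=cv2.INTER_CUBIC))
E
```

```text
clock: 12.4
tool_pos: [0.4955, 0.2155, 0.0433]
orientation: [-180.0, -0.0, -174.6]
force: [-0.2, 0.8, -1.4]
opening: 0.014
[ 0.54  0.2  -1.69  0.03  0.08  0.  ] [  0.   -46.56  23.18   5.64  -0.02   0.  ] [0.5  0.22 0.04] 0.013877017439135605 12.65
scene left lid 311 ((512.2495727539062, 195.81053161621094), (99.42948913574219, 48.03544235229492), 41.61375427246094) mean [520.07 202.03  50.14]
scene left rib 612 ((497.45068359375, 212.2119598388672), (84.92356872558594, 62.99010467529297), 4.48854923248291) mean [510.74 205.81  79.28]
scene right lid 694 ((508.8818359375, 77.02771759033203), (84.4489974975586, 63.142635345458984), 18.144243240356445) mean [523.55  74.52  49.64]
scene right rib 204 ((509.5936584472656, 78.13851165771484), (17.049650192260742, 46.77959442138672), 16.99782943725586) mean [513.33  76.09  80.7 ]
```

View pics/s5c.png

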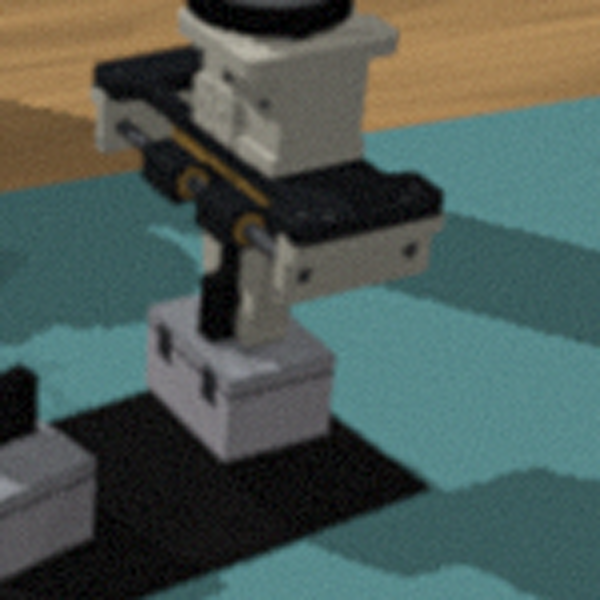

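```bash
python3 -m jog '0 0 0 0 0 0.2 -1;0 0 0 0 0 0.2 -1;0 0 0 0 0 0.15 -1;0 0 0 0 0 0.08 -1;0 0 0 0 0 0.04 -1;0 0 0 0 0 0.02 -1;0 0 0 0 0 0 -1'
```

```text
clock: 13.52
tool_pos: [0.4958, 0.2157, 0.0161]
orientation: [180.0, 0.0, -174.6]
force: [-0.3, -0.1, -1.9]
opening: 0.0134
```

```bash
python3 -m jog '0 0 0 0 0 0.015 -1;0 0 0 0 0 0 1;0 0 0 0 0 0 1;0 0 0 0 0 0 1;0 0 0 0 0 0 1;0 0 0 0 0 0 1;0 0 0 0 0 0 1'
python3 -m jog '0 0 0 0 0 -0.1 1;0 0 0 0 0 -0.4 1;0 0 0 0 0 -0.6 1;0 0 0 0 0 -0.7 1'
python3 - <<'E'
from h import *
todo(.5096,.0803,.095,180+17.5)
E
```

```text
clock: 14.4
tool_pos: [0.4957, 0.2156, 0.0153]
orientation: [-180.0, -0.0, -174.6]
force: [0.1, -0.6, -0.4]
opening: 0.0688
clock: 14.9
tool_pos: [0.4957, 0.2155, 0.089]
orientation: [180.0, 0.0, -174.6]
force: [0.9, -0.4, 0.4]
opening: 0.0877
t 14.9 pos [495.7 215.5  89. ] rpy [ 180.     0.  -174.6] F [ 0.9 -0.4  0.4] open 87.7
turn units [-0.    0.   -2.11] shift units in present tool [-0.028 -3.399 -0.149] in target tool [ 0.686 -3.329 -0.149]
```

```bash
python3 -m jog '0 0 0 -0.03 -0.85 -0.04 1;0 0 0 0 -0.85 -0.04 1;0 0 0 0 -0.85 -0.04 1;0 0 0 0 -0.85 -0.03 1;0 0 -0.7 0 0 0 1;0 0 -0.7 0 0 0 1;0 0 -0.71 0 0 0 1;0 0 0 0 0 0 1'
python3 - <<'E'
from h import *
np.set_printoptions(precision=1,suppress=True)
p,d=snap('wrist','w5.png'); L=wcloud(d,True)*1000;W=wcloud(d)*1000
m=(abs(W[...,0]-510)<40)&(abs(W[...,1]-80)<35)
q=W[m&(W[...,2]>78)&(W[...,2]<92)]; print(len(q),rect(q/1000)); q=W[m&(W[...,2]>44)&(W[...,2]<57)]; print(len(q),rect(q/1000))
todo(.5096,.0803,.0155,180+17.5)
# left box check
m=(abs(W[...,0]-496)<60)&(abs(W[...,1]-215)<50); q=W[m&(W[...,2]>44)&(W[...,2]<57)]; print(len(q))
E
```

```text
clock: 15.9
tool_pos: [0.51, 0.0804, 0.0945]
orientation: [180.0, 0.1, -162.6]
force: [0.2, -0.4, 0.6]
opening: 0.0877
1556 ((510.4435119628906, 78.32520294189453), (13.989287376403809, 44.100250244140625), 17.845458984375)
7075 ((510.3929748535156, 78.40082550048828), (80.27777862548828, 60.55956268310547), 17.239404678344727)
t 15.95 pos [509.9  80.4  94.3] rpy [ 180.     0.1 -162.6] F [-0.6  0.  -0.1] open 87.5
turn units [ 0.  0. -0.] shift units in present tool [ 0. -0.  2.] in target tool [ 0. -0.  2.]
3053
```

View pics/w5.png

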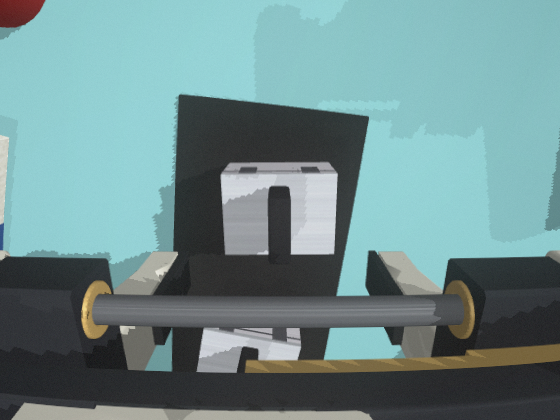

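```bash
python3 -m jog '0 0 0 0 0 0.4 1;0 0 0 0 0 0.5 1;0 0 0 0 0 0.5 1;0 0 0 0 0 0.3 1;0 0 0 0 0 0.2 1;0 0 0 0 0 0.07 1;0 0 0 0 0 0 -1;0 0 0 0 0 0 -1'
python3 -m jog '0 0 0 0 0 0 -1;0 0 0 0 0 0 -1;0 0 0 0 0 0 -1;0 0 0 0 0 0 -1;0 0 0 0 0 0 -1;0 0 0 0 0 0 -1;0 0 0 0 0 0 -1;0 0 0 0 0 0 -1'
python3 -m jog '0 0 0 0 0 0 -1;0 0 0 0 0 -0.1 -1;0 0 0 0 0 -0.2 -1;0 0 0 0 0 -0.2 -1;0 0 0 0 0 -0.2 -1;0 0 0 0 0 0 -1;0 0 0 0 0 0 -1;0 0 0 0 0 0 -1'
python3 - <<'E'
from h import *
np.set_printoptions(precision=2,suppress=True)
F=[]
for i in range(6):
    p,d=snap('wrist','w6.png'); o=ctrl.get_obs(); F.append(np.r_[o['force'],o['moment']])
print(np.mean(F,0),o['tool_pos']*1000,o['opening'],o['clock'])
L=wcloud(d,True)*1000
for z in(20,90):
    pass
m=(abs(L[...,0])<60)&(abs(L[...,1])<50)
q=L[m&(L[...,2]>-10)&(L[...,2]<20)]; print(len(q),np.median(q,0),np.percentile(q[:,0],[1,99]),np.percentile(q[:,1],[1,99]))
E
```

```text
clock: 16.95
tool_pos: [0.51, 0.0805, 0.015]
orientation: [180.0, 0.0, -162.5]
force: [-0.4, -0.5, -0.6]
opening: 0.0731
clock: 17.95
tool_pos: [0.5094, 0.0802, 0.0145]
orientation: [-180.0, -0.0, -162.5]
force: [-1.0, 0.3, 0.7]
opening: 0.0135
clock: 18.95
tool_pos: [0.5094, 0.0802, 0.0423]
orientation: [-180.0, -0.0, -162.5]
force: [-0.1, -0.1, -7.1]
opening: 0.0136
[-0.12  0.23 -6.87  0.    0.12  0.02] [509.6   80.29  42.43] 0.013738494657119736 19.25
1199 [ -0.94 -31.63  -0.78] [-40.04  38.73] [-32.16 -30.98]
```

View pics/w6.png

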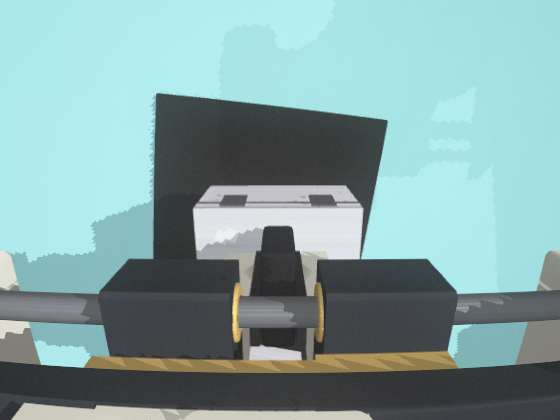

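```bash
python3 -m jog '0 0 0 0 0 -0.5 -1;0 0 0 0 0 -0.7 -1;0 0 0.9 0 0 0 -1;0 0 0.9 0 0 0 -1;0 0 0.9 0 0 0 -1;0 0 0.9 0 0 0 -1;0 0 0.9 0 0 0 -1;0 0 0.67 0 0 0 -1'
python3 - <<'E'
from h import *
todo(.5304,-.1724,.090,167.9)
E
```

```text
clock: 20.25
tool_pos: [0.5095, 0.0803, 0.0904]
orientation: [-180.0, -0.0, 167.7]
force: [0.1, 0.7, -6.6]
opening: 0.0137
t 20.25 pos [509.5  80.3  90.4] rpy [-180.    -0.   167.7] F [ 0.1  0.7 -6.6] open 13.7
turn units [-0.   -0.   -0.03] shift units in present tool [-1.857 -6.06   0.011] in target tool [-1.836 -6.067  0.011]
```

```bash
python3 -m jog '0 0 -0.03 -0.2 -0.5 0 -1;0 0 0 -0.25 -0.9 0 -1;0 0 0 -0.3 -1 0 -1;0 0 0 -0.3 -1 0 -1;0 0 0 -0.3 -1 0 -1;0 0 0 -0.25 -0.9 0 -1;0 0 0 -0.2 -0.5 0 -1;0 0 0 -0.05 -0.26 0 -1'
python3 -m jog '0 0 0 0 0 0 -1;0 0 0 0 0 0 -1'
python3 - <<'E'
from h import *
np.set_printoptions(precision=1,suppress=True)
todo(.5304,-.1724,.0345,167.9)
p,d=snap('wrist','w7.png'); s,ds=snap('scene','s7.png')
cv2.imwrite('pics/s7c.png',cv2.resize(s[150:300,90:240,::-1],None,fx=4,fy=4,interpolation=cv2.INTER_CUBIC))
E
```

```text
clock: 21.25
tool_pos: [0.5315, -0.1733, 0.0902]
orientation: [-180.0, -0.0, 167.9]
force: [-0.2, 0.3, -7.8]
opening: 0.0138
clock: 21.5
tool_pos: [0.5315, -0.1716, 0.0905]
orientation: [180.0, -0.0, 168.0]
force: [0.0, -0.1, -7.0]
opening: 0.0141
t 21.5 pos [ 531.5 -171.6   90.5] rpy [180.  -0. 168.] F [ 0.  -0.1 -7. ] open 14.1
turn units [ 0. -0.  0.] shift units in present tool [ 0.  -0.   1.4] in target tool [ 0.  -0.   1.4]
```

View pics/w7.png

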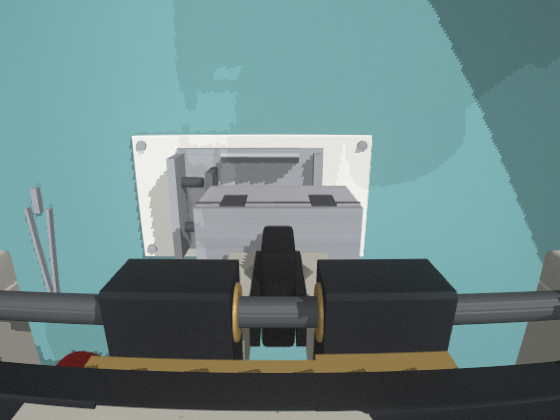

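View pics/s7c.png

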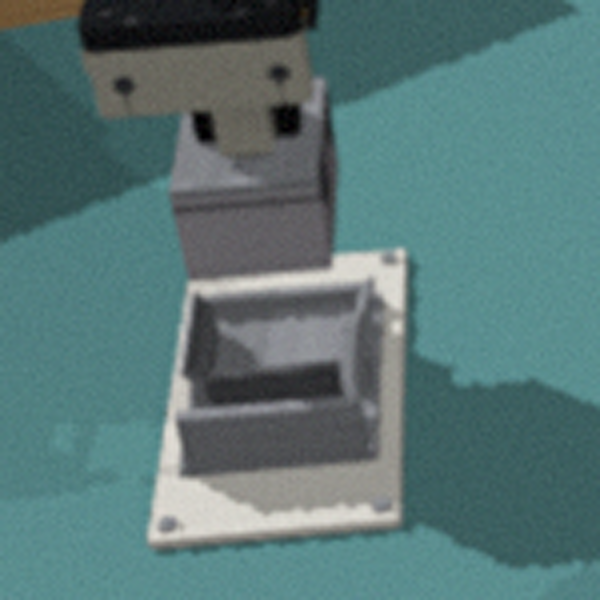

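```bash
python3 - <<'E'
from h import *
np.set_printoptions(precision=1,suppress=True)
p,d=snap('wrist','w8.png'); L=wcloud(d,True)*1000; W=wcloud(d)*1000
for u in(235,260,290):
    for v in range(138,200,3): print((u,v),L[v,u],W[v,u,2].round(1),p[v,u])
for v in(175,200,220):
    for u in range(165,200,4): print((u,v),L[v,u],W[v,u,2].round(1),p[v,u])
E
```

```text
(235, 138) [-33.9 -51.1  83.3] 7.3 [230 229 225]
(235, 141) [-34.  -48.8  83. ] 7.7 [229 228 223]
(235, 144) [-34.1 -46.4  83.9] 6.7 [230 228 224]
(235, 147) [-34.1 -44.2  82.9] 7.8 [198 198 198]
(235, 150) [-33.9 -42.2  80.4] 10.2 [164 167 171]
(235, 153) [-31.1 -43.3  57.2] 33.5 [194 198 204]
(235, 156) [-31.1 -41.3  56.1] 34.5 [166 171 175]
(235, 159) [-31.6 -38.5  60.1] 30.6 [85 87 90]
(235, 162) [-32.2 -35.5  64.6] 26.1 [ 94  98 101]
(235, 165) [-34.1 -30.6  79.6] 11.1 [122 125 127]
(235, 168) [-34.3 -28.1  80.1] 10.6 [125 127 130]
(235, 171) [-34.3 -25.8  79.5] 11.1 [132 134 139]
(235, 174) [-34.4 -23.4  79.7] 10.9 [117 121 124]
(235, 177) [-34.7 -20.7  81.3] 9.4 [121 123 126]
(235, 180) [-34.6 -18.5  80. ] 10.7 [124 126 129]
(235, 183) [-34.7 -16.1  80. ] 10.6 [131 133 137]
(235, 186) [-25.9 -30.8   9. ] 81.7 [159 160 163]
(235, 189) [-25.  -31.1   0.7] 90.0 [165 163 169]
(235, 192) [-24.3 -30.8  -5. ] 95.7 [164 164 168]
(235, 195) [-22.9 -32.4 -17.1] 107.7 [95 94 98]
(235, 198) [-22.  -32.7 -24.1] 114.8 [70 72 76]
(260, 138) [-14.6 -50.9  85.2] 5.5 [228 228 224]
(260, 141) [-
[... 2669 characters left out ...]
9]
(181, 200) [-73.2  -7.9  59.6] 31.1 [114 116 118]
(185, 200) [-73.5  -4.4  71.8] 18.8 [114 117 119]
(189, 200) [-72.3  -2.3  79.1] 11.5 [120 123 126]
(193, 200) [-69.5  -1.8  80.9] 9.8 [133 135 139]
(197, 200) [-65.8  -2.3  79.2] 11.5 [135 137 141]
(165, 220) [-95.6  16.8  85. ] 5.6 [186 186 182]
(169, 220) [-92.   16.6  84.5] 6.2 [187 185 181]
(173, 220) [-78.5   5.5  52.5] 38.2 [176 179 184]
(177, 220) [-75.3   5.3  51.8] 38.9 [177 180 185]
(181, 220) [-73.5   6.8  56.2] 34.5 [116 117 120]
(185, 220) [-73.8  10.9  68. ] 22.6 [115 117 120]
(189, 220) [-73.3  14.4  78.3] 12.4 [ 99 101 103]
(193, 220) [-70.3  14.8  79.3] 11.4 [143 146 151]
(197, 220) [-38.9 -25.4 -36.7] 127.4 [173 178 183]
```

```bash
python3 -m jog '0 0 0 0 0 0.2 -1;0 0 0 0 0 0.3 -1;0 0 0 0 0 0.3 -1;0 0 0 0 0 0.2 -1;0 0 0 0 0 0.1 -1;0 0 0 0 0 0.1 -1'
python3 -m jog '0 0 0 0 0 0.1 -1;0 0 0 0 0 0.1 -1;0 0 0 0 0 0 -1'
python3 - <<'E'
from h import *
todo(.5304,-.1724,.0345,167.9)
F=[];
for i in range(4):
    s,d=snap('scene','s9.png'); F.append(ctrl.get_obs()['force'])
print(np.mean(F,0).round(2),ctrl.get_obs()['moment'])
cv2.imwrite('pics/s9c.png',cv2.resize(s[150:300,90:240,::-1],None,fx=4,fy=4,interpolation=cv2.INTER_CUBIC))
E
```

```text
clock: 22.4
tool_pos: [0.5319, -0.1722, 0.0424]
orientation: [-180.0, 0.0, 168.0]
force: [-0.8, -0.0, -6.6]
opening: 0.0138
clock: 22.78
tool_pos: [0.5314, -0.1722, 0.0343]
orientation: [-180.0, -0.0, 168.0]
force: [-0.2, 1.2, -7.1]
opening: 0.0138
t 22.77 pos [ 531.4 -172.2   34.3] rpy [-180.   -0.  168.] F [-0.2  1.2 -7.1] open 13.8
turn units [-0.   -0.01  0.02] shift units in present tool [ 0.024 -0.011 -0.005] in target tool [ 0.024 -0.011 -0.005]
[-0.29 -0.13 -7.15] [-0.00562311  0.07687398 -0.02644525]
```

View pics/s9c.png

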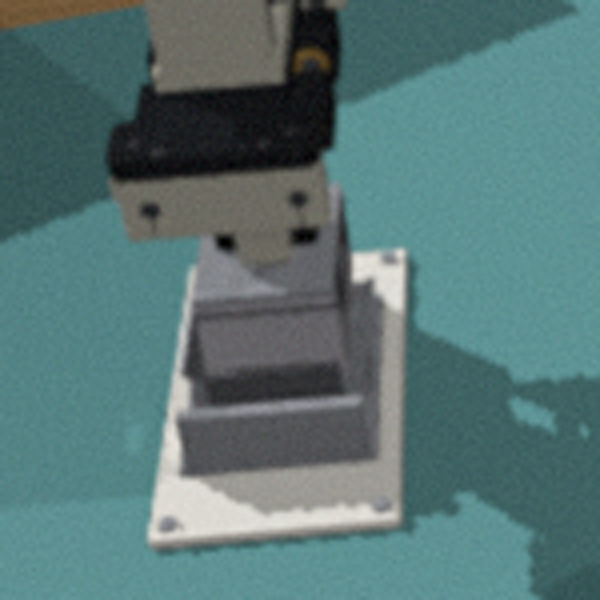

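```bash
cat > f.py <<'E'
from h import *
xh=np.array([np.cos(np.radians(-12.1)),np.sin(np.radians(-12.1))])
F=[];X=[]
for i in range(3):
    vision.snapshot('top'); o=ctrl.get_obs(); F.append(o['force']);X.append(o['tool_pos'])
F=np.mean(F,0);X=np.mean(X,0)
print('t %.2f cradle x %.2f y %.2f z %.2f  Fx %.2f Fy %.2f Fz %.2f My %.2f rpy'%(o['clock'],1000*(X[:2]-[.552,-.177])@xh,1000*((X[0]-.552)*-xh[1]+(X[1]+.177)*xh[0]),X[2]*1000,F[:2]@xh,-F[0]*xh[1]+F[1]*xh[0],F[2],o['moment'][1]),o['orientation'].round(2))
E
python3 -m jog '0 0 0 -0.05 0 0 -1;0 0 0 -0.05 0 0 -1;0 0 0 0 0 0 -1'; python3 f.py
python3 -m jog '0 0 0 -0.05 0 0 -1;0 0 0 0 0 0 -1'; python3 f.py
python3 -m jog '0 0 0 -0.05 0 0 -1;0 0 0 0 0 0 -1'; python3 f.py
```

```text
clock: 23.35
tool_pos: [0.5358, -0.173, 0.0346]
orientation: [180.0, 0.0, 168.0]
force: [-0.4, 0.5, -7.5]
opening: 0.0142
t 23.50 cradle x -16.89 y 0.46 z 34.51  Fx -0.40 Fy -0.15 Fz -6.41 My 0.12 rpy [ 1.8000e+02 -1.0000e-02  1.6802e+02]
clock: 23.75
tool_pos: [0.5378, -0.1734, 0.0346]
orientation: [180.0, 0.0, 168.0]
force: [-0.6, 0.4, -6.2]
opening: 0.014
t 23.90 cradle x -14.86 y 0.48 z 34.55  Fx 0.11 Fy 0.26 Fz -7.17 My 0.09 rpy [180.    -0.   168.02]
clock: 24.15
tool_pos: [0.5389, -0.1738, 0.0344]
orientation: [-180.0, -0.1, 168.0]
force: [-1.9, 0.9, -5.4]
opening: 0.0139
t 24.30 cradle x -13.44 y 0.40 z 34.35  Fx -1.91 Fy 0.40 Fz -5.83 My 1.04 rpy [-1.8000e+02 -6.0000e-02  1.6801e+02]
```

```bash
python3 -m jog '0 0 0 -0.05 0 0 -1;0 0 0 0 0 0 -1'; python3 f.py
python3 -m jog '0 0 0 -0.05 0 0 -1;0 0 0 0 0 0 -1'; python3 f.py
python3 -m jog '0 0 0 -0.05 0 0 -1;0 0 0 0 0 0 -1'; python3 f.py
```

```text
clock: 24.55
tool_pos: [0.5409, -0.1742, 0.0343]
orientation: [-180.0, -0.1, 168.0]
force: [-4.3, 0.1, -5.1]
opening: 0.0135
t 24.70 cradle x -11.37 y 0.39 z 34.36  Fx -4.28 Fy 0.25 Fz -5.60 My 1.68 rpy [-1.7999e+02 -5.0000e-02  1.6801e+02]
clock: 24.95
tool_pos: [0.5427, -0.1746, 0.0344]
orientation: [-180.0, -0.1, 168.0]
force: [-5.1, 1.0, -4.4]
opening: 0.0138
t 25.10 cradle x -9.64 y 0.38 z 34.35  Fx -6.08 Fy 0.28 Fz -5.24 My 2.15 rpy [-1.7999e+02 -8.0000e-02  1.6801e+02]
clock: 25.35
tool_pos: [0.5441, -0.175, 0.0342]
orientation: [-180.0, -0.1, 168.0]
force: [-7.1, 2.6, -4.2]
opening: 0.0141
t 25.50 cradle x -8.22 y 0.30 z 34.20  Fx -7.05 Fy 0.75 Fz -5.05 My 2.59 rpy [-1.7999e+02 -1.4000e-01  1.6801e+02]
```

```bash
python3 -m jog '0 0 0 -0.05 0 0 -1;0 0 0 0 0 0 -1'; python3 f.py; python3 - <<'E'
from h import *
s,d=snap('scene','s10.png')
cv2.imwrite('pics/s10c.png',cv2.resize(s[150:300,90:240,::-1],None,fx=4,fy=4,interpolation=cv2.INTER_CUBIC))
E
```

```text
clock: 25.75
tool_pos: [0.5455, -0.1754, 0.0341]
orientation: [-180.0, -0.2, 168.0]
force: [-7.7, 2.5, -3.5]
opening: 0.0138
t 25.90 cradle x -6.77 y 0.24 z 34.08  Fx -8.10 Fy 0.60 Fz -3.50 My 3.08 rpy [-179.99   -0.19  168.  ]
```

View pics/s10c.png

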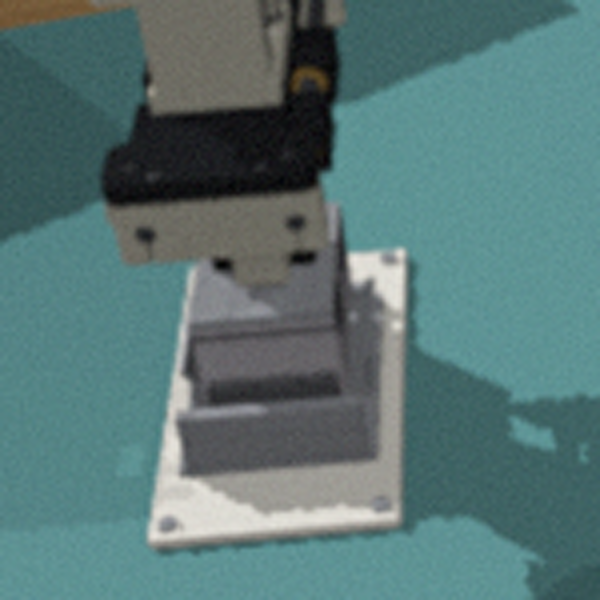

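```bash
python3 -m jog '0 0 0 -0.035 0 0 -1;0 0 0 0 0 0 -1'; python3 f.py
python3 -m jog '0 0 0 0 0 0.05 -1;0 0 0 0 0 0.05 -1;0 0 0 0 0 0 -1'; python3 f.py
```

```text
clock: 26.2
tool_pos: [0.5465, -0.1756, 0.034]
orientation: [-180.0, -0.2, 168.0]
force: [-8.5, 2.7, -3.3]
opening: 0.0141
t 26.35 cradle x -5.74 y 0.22 z 34.01  Fx -8.67 Fy 1.30 Fz -3.34 My 3.35 rpy [-179.98   -0.22  168.  ]
clock: 26.72
tool_pos: [0.5462, -0.1758, 0.0298]
orientation: [-180.0, -0.2, 168.0]
force: [-8.2, 1.3, -4.0]
opening: 0.0138
t 26.88 cradle x -5.96 y 0.02 z 29.86  Fx -8.68 Fy 0.27 Fz -4.22 My 3.46 rpy [-179.97   -0.25  167.99]
```

```bash
python3 -m jog '0 0 0 0 0 0.05 -1;0 0 0 0 0 0.05 -1;0 0 0 0 0 0 -1'; python3 f.py
```

```text
clock: 27.25
tool_pos: [0.5462, -0.1758, 0.0258]
orientation: [-180.0, -0.2, 168.0]
force: [-9.2, 1.9, -4.4]
opening: 0.0136
t 27.40 cradle x -5.95 y -0.01 z 25.88  Fx -8.69 Fy 0.15 Fz -4.17 My 3.40 rpy [-179.97   -0.25  167.99]
```

```bash
python3 -m jog '0 0 0 0 0 0.05 -1;0 0 0 0 0 0.04 -1;0 0 0 0 0 0 -1'; python3 f.py
python3 -m jog '0 0 0 0 0 0.02 -1;0 0 0 0 0 0 -1'; python3 f.py
```

```text
clock: 27.78
tool_pos: [0.5462, -0.1758, 0.0223]
orientation: [-180.0, -0.2, 168.0]
force: [-8.7, 1.8, -4.4]
opening: 0.0135
t 27.93 cradle x -5.92 y -0.03 z 22.32  Fx -8.57 Fy 0.16 Fz -3.73 My 3.42 rpy [-179.97   -0.24  167.99]
clock: 28.18
tool_pos: [0.5463, -0.1758, 0.0216]
orientation: [-180.0, -0.2, 168.0]
force: [-9.2, 2.0, -3.0]
opening: 0.0142
t 28.32 cradle x -5.82 y -0.03 z 21.62  Fx -8.85 Fy 0.06 Fz -2.75 My 3.42 rpy [-179.97   -0.23  167.99]
```

```bash
python3 -m jog '0 0 0 0 0 0.02 -1;0 0 0 0 0 0 -1'; python3 f.py
python3 -m jog '0 0 0 0 0 0.02 -1;0 0 0 0 0 0 -1'; python3 f.py
```

```text
clock: 28.58
tool_pos: [0.5463, -0.1758, 0.0209]
orientation: [-180.0, -0.2, 168.0]
force: [-8.4, 1.5, -3.0]
opening: 0.0141
t 28.73 cradle x -5.77 y -0.03 z 20.86  Fx -8.76 Fy -0.40 Fz -2.88 My 3.49 rpy [-179.97   -0.23  167.99]
clock: 28.98
tool_pos: [0.5464, -0.1759, 0.0207]
orientation: [-180.0, -0.2, 168.0]
force: [-10.5, 2.5, 2.7]
opening: 0.0138
t 29.12 cradle x -5.75 y -0.05 z 20.66  Fx -11.15 Fy -0.12 Fz 1.92 My 4.08 rpy [-179.96   -0.21  168.  ]
```

```bash
python3 -m jog '0 0 0 0 0 0 1;0 0 0 0 0 0 1;0 0 0 0 0 0 1;0 0 0 0 0 0 1;0 0 0 0 0 0 1;0 0 0 0 0 0 1;0 0 0 0 0 0 1;0 0 0 0 0 0 1'
python3 -m jog '0 0 0 0 0 -0.1 1;0 0 0 0 0 -0.4 1;0 0 0 0 0 -0.6 1;0 0 0 0 0 -0.8 1;0 0 0 0 0 -0.8 1;0 0 0 0 0 -0.8 1;0 0 0 0 1 0 1;0 0 0 0 1 0 1'
python3 -m jog '0 0 0 0.5 1 0 1;0 0 0 0.5 1 0 1;0 0 0 0.5 1 0 1;0 0 0 0.5 1 0 1;0 0 0 0.5 1 0 1;0 0 0 0 0 0 1'
python3 - <<'E'
from h import *
np.set_printoptions(precision=2,suppress=True)
p,d=snap('top','t9.png'); W=cloud('top',d)
xh=np.array([np.cos(np.radians(-12.1)),np.sin(np.radians(-12.1))]);yh=np.array([-xh[1],xh[0]])
L=np.dstack([(W[...,:2]-[.552,-.177])@xh,(W[...,:2]-[.552,-.177])@yh,W[...,2]])*1000
m=(abs(L[...,0])<70)&(abs(L[...,1])<45)
for a,b in((48,64),(80,98)):
    q=L[m&(L[...,2]>a)&(L[...,2]<b)]; print(len(q),rect(q/1000),q.mean(0)); 
    if len(q)>9:
        A=np.c_[q[:,:2],np.ones(len(q))]; print('tilt',np.linalg.lstsq(A,q[:,2],rcond=None)[0])
m=(abs(W[...,0]-.496)<.06)&(abs(W[...,1]-.215)<.055)
for a,b in((.042,.058),(.072,.095)):
    q=W[m&(W[...,2]>a)&(W[...,2]<b)]; print('left',len(q),rect(q) if len(q) else'')
s,ds=snap('scene','s11.png'); print(ctrl.get_obs()['clock'],ctrl.get_obs()['tool_pos'])
for t in('tub','carton','forceps'): print(t,[r['location'] for r in nets.boxes_of(t,'top')][:1])
E
```

```text
clock: 30.12
tool_pos: [0.5487, -0.1758, 0.0205]
orientation: [-180.0, 0.0, 168.0]
force: [0.4, -0.2, -0.1]
opening: 0.0857
clock: 31.12
tool_pos: [0.5658, -0.097, 0.1626]
orientation: [180.0, 0.1, 167.9]
force: [1.0, 0.1, -0.3]
opening: 0.0874
clock: 31.88
tool_pos: [0.5087, 0.1213, 0.162]
orientation: [179.9, 0.1, 168.2]
force: [0.4, 0.4, 0.3]
opening: 0.0878
876 ((-8.379657745361328, 0.08861923217773438), (81.521484375, 62.120758056640625), 0.15796388685703278) [-9.94  1.5  56.13]
tilt [ 0.   -0.01 56.15]
152 ((-8.457916259765625, 0.3293609619140625), (43.95273208618164, 14.549856185913086), 89.53033447265625) [-8.96  0.8  89.8 ]
tilt [ 0.08  0.01 90.5 ]
left 15 ((458.72686767578125, 211.57913208007812), (6.013401508331299, 15.12558650970459), 34.00749969482422)
left 0 
31.975 [0.51 0.12 0.16]
tub [[0.7604, -0.0232, 0.087]]
carton [[0.7673, 0.1627, 0.0348]]
forceps [[0.7452, -0.1713, 0.0028]]
```

View pics/t9.png

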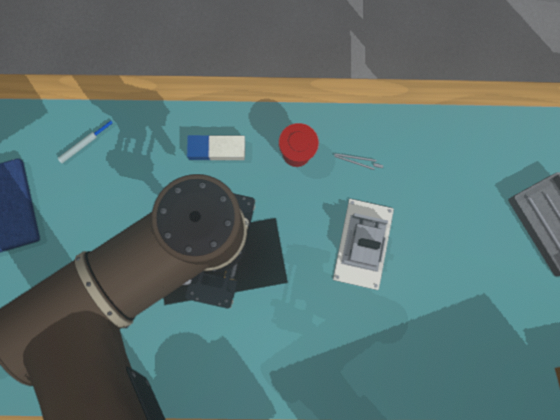

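View pics/s11.png

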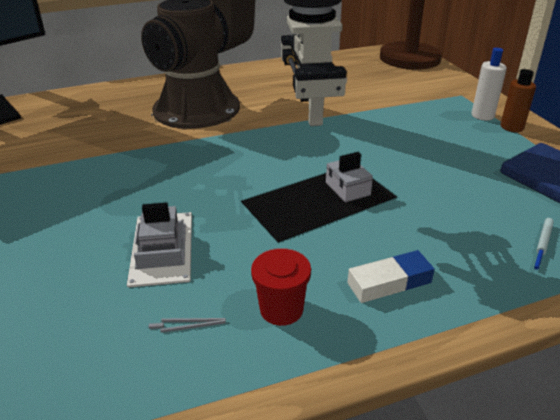

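```bash
python3 - <<'E'
from h import *
s,d=snap('scene','s12.png'); boxes('scene',d) if 0 else None
W=cloud('scene',d); m=(abs(W[...,0]-.496)<.06)&(abs(W[...,1]-.215)<.055)
for a,b in((.042,.058),(.072,.095)):
    q=W[m&(W[...,2]>a)&(W[...,2]<b)]; print('left',len(q),rect(q),q[:,2].mean())
o=ctrl.get_obs(); print(o['force'],o['clock']); print(ctrl.close_job())
E
```

```text
left 594 ((496.94610595703125, 212.95452880859375), (83.80168151855469, 63.61521530151367), 5.767266750335693) 0.04891813590910718
left 180 ((497.927734375, 212.99661254882812), (16.60550308227539, 45.38760757446289), 5.128330230712891) 0.07978579710164492
[-0.58530147 -0.80388643 -0.0972095 ] 32.175
the job is handed in; nothing more can be done
None
```

The right box is the heavier one and now sits in the cradle, clamped between lip and plate. The left box stands upright on the mat where it started. I handed the job in at about 32 s of the 72 s allowed.

- **First grasp missed:** the fingertips are about 41 mm short of the reported TCP, as measured with the wrist and scene cameras. The fingers closed above the left box's handle, and nothing moved. I corrected for the offset and had no further misses.
- **Weighing:** I lifted each box about 28 mm. The left read about 1.7 N (roughly 0.17 kg) and went back on the mat. The right read about 6.9 N (roughly 0.70 kg).
- **Cradle:** the plate touched with the box centre at about x −13.5 mm in the cradle's frame, which puts the carriage about 7.5 mm nearer than nominal. I pushed to about 8.7 N and lowered the box behind the lip. Floor contact came about where expected. At that moment the sideways reading was about 11 N and the press on the floor was roughly 9 N.

**Last checks:**

| Check | Measured |
|---|---|
| Heavy box position in the cradle's frame | x about −8.4 mm, y about 0 mm |
| Heavy box lid height | 56.1 mm (56 expected) |
| Heavy box lid tilt | about 0.01 rad or less |
| Left box | lid and rib heights and outline as at the start |
| Tub, carton, forceps | within about 5 mm of their start, which is close to the measuring error |
| Robot | clear of everything, force about zero |

No final check failed. The wrist camera placed the right box about 2 mm off in y from the top camera. I took that as its calibration error, because it saw the fingers with the same offset. A rough tilt fit on the small top of the heavy box's rib gave 0.08, but I trust the much larger lid surface instead.

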